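Level the stockroom shelf and hold the spirit level down on it

ROBOT

A 6-joint arm with a two-finger parallel gripper is mounted at the origin on the work surface. World frame = base frame: x ahead of the robot, y to its left, z up, the work surface at z = 0. Lengths are in mm, angles in rad, forces in N, time in s.
With the tool pointing down it reaches from about 400 to 925 mm from the base axis. Payload 12.5 kg.
Tool frame: the origin (TCP) lies at the very end of the fingers, on their centre line; the grasp point (between the pads) lies grip_depth behind it (grip_depth is the distance from the TCP to the grasp point, in mm); z points along the fingers, y is the line along which they close (so a half turn about z gives the same grasp; the last joint's range is limited). The gripper opens to 95 mm and grips with 3 to 60 N. Pads are 20 mm wide; open, the fingers measure 119 mm over their backs; the gripper's body (75 mm by 180 mm) begins 59 mm behind the grasp point.
Start: joints at [1.19, 0.491, 1.559, -0, 1.092, -0.106], TCP at [169.579, 601.573, 214.661] pointing down, gripper open.
Joint ranges: [-3.1, 3.1], [-0.84, 2.19], [0.05, 2.79], [-1.13, 4.28], [0.06, 2.93], [-2.69, 2.69]. Speed limits (rad/s): [2.22, 2.22, 2.79, 3.14, 3.14, 3.14].

INTERFACE

Orientations are given as [roll, pitch, yaw] about the fixed x, y, z axes, in that order (R = Rz(yaw) Ry(pitch) Rx(roll)).
In Python, from cell import state, read_camera, job_done, grip_depth gives the robot as it stands.
- The arm moves only by the tool drive_tool, never from a script. Its argument "targets" is a list of rows, each an object with "jaw": the opening, from 0 (shut) to 1 (fully open); "travel": the shift along the tool's x, y, z in m, a list of three; "twist": the turn about the tool's z in rad. In form: [{"jaw": jaw, "travel": [tx, ty, tz], "twist": twist}, ...]. A call has 1 to 8 rows; each row is the pose to reach, as a shift and turn from the pose commanded when the call began, along the tool's axes at that moment; what a row does not reach only later rows make up. A row lasts 1/12 s, in which the tool goes at most 41.7 mm and 7.16 degrees, less where a joint would pass 70% of its speed; a pose out of reach is approached as far as the arm can. A call with a gripper value outside its range is refused whole. The fingers move at their own pace and stop on an object; the grip force is fixed at half the most. Time passes only in rows, so rows that repeat a pose let the fingers close. It gives the time, the measured TCP pose, the force, the opening and the grip force at its end, in the units of the state.
- state(): the state, without advancing time (a new reading comes with each control period).
- read_camera(name): name is "scene" or "top" or "wrist"; returns a dict with "frame" (384x512x3 uint8, red, green, blue), "fx", "fy", "cx", "cy" (pixels), "R" (3x3) and "t" (3): a world point X has camera coordinates R X + t. Camera axes: x right, y down, z forward; pixel columns grow to the right and rows downward; lengths in mm; the calibration is good to about 2 mm. The wrist camera is an equidistant fisheye: a pixel r from the principal point sees the ray r / f radians off the axis. A picture is of the moment at which its call begins. There is no depth.
- job_done(): hands the job in; it is judged then, once.
The state is a dict: "t": time; "joints": joint angles; "qvel": joint speeds; "tau": joint torques, N m; "eef_pos": TCP position; "tcp_rot": TCP orientation; "ft_force": force on the tool from outside, world axes, zero at the start; "moment": the same for the moment, N m; "opening": opening from 0.0 (shut) to 1.0 (fully open); "grip_force": force on a finger pad.
Only numpy, scipy, OpenCV 4.12 (cv2) and the standard library are available. Lean on these libraries where they do the work, as an engineer would, in place of code of your own. Each camera call takes 0.05 s, during which the arm holds its last target. There are 200 camera calls.

TASK

First hook the spirit level lengthwise over the white front rail of the little shelf, its middle at the black mark, and let go of it. Then turn the levelling foot's grip until the bubble rests between the two lines, with the level left alone on the rail. Last, press down on top of the level with a steady light push and finish while still pressing: level at the mark, bubble between its lines, the things around left where they are.

Things in the scene. Friction and masses are not known exactly. Their poses are not given: they have to be found in the camera images.
- level: aluminium spirit level, loose on the bench: bar 180 long (x axis), 34 wide (y), 49 high, about 0.25 kg, both ends alike. Origin: centre of its underside. Below is an open channel along its whole length, 24 wide, 20 deep, between two 5 thick legs; the channel's roof sits on the rail. Grip the solid part (20 to 49 above the origin) across its width.
- level_top (a point): middle of the level's top face, 49 above its underside. Here lies a 70 long green vial along the level, with two black lines across it, each 12 from the middle. The top may be pressed anywhere. Axes as level.
- bubble_mid (a point): middle of the pale bubble (16 long) in the vial, 51 above the level's underside. Centred when at the level's middle; it then fits between the lines with 4 to spare each side. It floats to the higher end: 4 to 5 mm per 0.01 rad of the level's tilt, at most 24, and settles in about 1.5 s.
- beam: the shelf: white steel front rail 385 long, 20 wide, 40 high, top about 100 above the bench, plywood deck behind it (far side from robot), deck top 28 below rail top. Origin on the hinge at the rail's +y end, 20 below the rail's top; the rail runs along its -y axis. It tilts about the hinge as the foot turns; the foot end starts too low. The foot's axis is 405 from the hinge.
- mark_line (a point): black band 6 wide round the rail and across the deck; the point is on the middle of the rail's top face. y axis along the rail towards the hinge end, z up out of the rail's top, x towards the deck. The seated level's origin is 20 below this point. The mark's place along the rail varies, 155 or more from the foot's axis.
- foot_grip (a point): middle of the levelling foot's black bar grip, at the foot end of the rail: bar 46 long (its x axis), 14 thick (y: grip it across this), 28 high, on an upright steel spindle. The bar's top is 12 above this point, its underside 16 below, and the point stays 140 above the bench. Just under the bar are a collar and the nut block.
- foot (a joint): turn of the levelling foot in rad, 0 to 4 (end stops). Grows as the grip turns clockwise seen from above, which raises the foot end of the shelf: 0.02 rad of tilt, so 8 to 10 mm of bubble travel, per rad. Turns stiffly (0.2 N m) and stays where it is left.
- carton: bystander: brown carton 90 x 90 x 120 high right of the shelf, origin under its middle; leave it
- oil_bottle: bystander: grey oil bottle, 70 across, 190 high, at the right, origin under its middle; leave it
- additive_can: bystander: can 60 across, 110 high, beyond the spirit level, origin under its middle; leave it
- wrench: bystander: steel wrench lying flat on the bench between robot and shelf, origin under its middle; leave it
Not all that is in view belongs to the job. Of the things that look like the level, take the one that is farthest from the robot's base at the start.

How it is judged:
By the outcome, as a careful person would: the job done as asked, in the order asked, and still so for the second after the job is handed in, while the arm keeps its last pose, push and grip.
It also fails if it takes over 72 s, if anything falls off the work surface, if the arm or the gripper's body presses on something with over 40 N, if the wrist force passes 120 N, or if a joint passes its speed limit or range.

## Working session

There is one attempt and no reset: what is moved stays moved. The work goes in short steps, Python scripts to look and compute and a tool call to move; the robot and the scene stay as the last step left them, time stands still between calls to the robot, and variables do not carry over. Pictures are saved under pics/ and viewed, at most 10 in all, crops included, and the job is handed in when it is done.

Besides the shell and the picture viewer there is one more tool, called after ">>>" as name(argument=value, ...), one argument or row to a line, values as JSON. drive_tool: Moves the arm, as the interface text tells. Its arguments: {"type":"object","properties":{"targets":{"type":"array"}},"required":["targets"]}

```bash
mkdir -p pics
cat > h.py <<'E'
import numpy as np, cv2
from cell import state, read_camera, job_done, grip_depth
def ray(c,u,v):
    R=np.array(c["R"]);t=np.array(c["t"]).ravel()
    x=(u-c["cx"])/c["fx"];y=(v-c["cy"])/c["fy"]
    return -R.T@t, R.T@np.array([x,y,1.])
def rayw(c,u,v):
    R=np.array(c["R"]);t=np.array(c["t"]).ravel()
    a=(u-c["cx"])/c["fx"];b=(v-c["cy"])/c["fy"];r=np.hypot(a,b)+1e-12
    return -R.T@t, R.T@np.array([a/r*np.sin(r),b/r*np.sin(r),np.cos(r)])
def pl(c,u,v,z,f=ray):
    o,d=f(c,u,v);return o+d*(z-o[2])/d[2]
def proj(c,X):
    p=np.array(c["R"])@np.array(X,float)+np.array(c["t"]).ravel()
    return p[0]/p[2]*c["fx"]+c["cx"],p[1]/p[2]*c["fy"]+c["cy"]
E
python3 - <<'E'
from h import *
print(state(),grip_depth)
for n in("scene","top"):
    c=read_camera(n);np.save(f"pics/{n}0.npy",c,allow_pickle=True)
    print(n,c["fx"],c["cx"],c["cy"],-np.array(c["R"]).T@np.array(c["t"]).ravel())
    im=cv2.resize(c["frame"][:,:,::-1],(768,576),interpolation=cv2.INTER_CUBIC)
    cv2.imwrite(f"pics/{n}0.png",im)
E
```

```text
{'t': 0.0, 'joints': array([ 1.19038877e+00,  4.91559986e-01,  1.55949389e+00,  7.98471674e-07,
        1.09169950e+00, -1.05616731e-01]), 'qvel': array([ 0.00081983, -0.00014636, -0.00158759, -0.00067668, -0.00094158,
        0.00097629]), 'tau': array([-2.12748942e-03, -6.12645507e+01, -2.58165282e+01,  6.91944198e-02,
        4.84308321e-02, -1.26121913e-04]), 'eef_pos': array([169.47970678, 601.30627178, 214.04618574]), 'tcp_rot': array([-3.14043848e+00, -1.23067882e-04,  2.86680139e+00]), 'ft_force': array([ 0.05473449, -0.60671625,  0.14428658]), 'moment': array([-0.00790028, -0.00924087,  0.00940305]), 'grip_force': 0.0, 'opening': 0.9964548950894383} 18.8
scene 429.3073041798857 252.07804557074255 187.154927171443 [1413.48745149   94.15641816 1286.23513714]
top 401.44464493176673 248.65810740589075 187.98832586296982 [ 307.80132407  -49.37547137 1327.64091263]
```

View pics/top0.png

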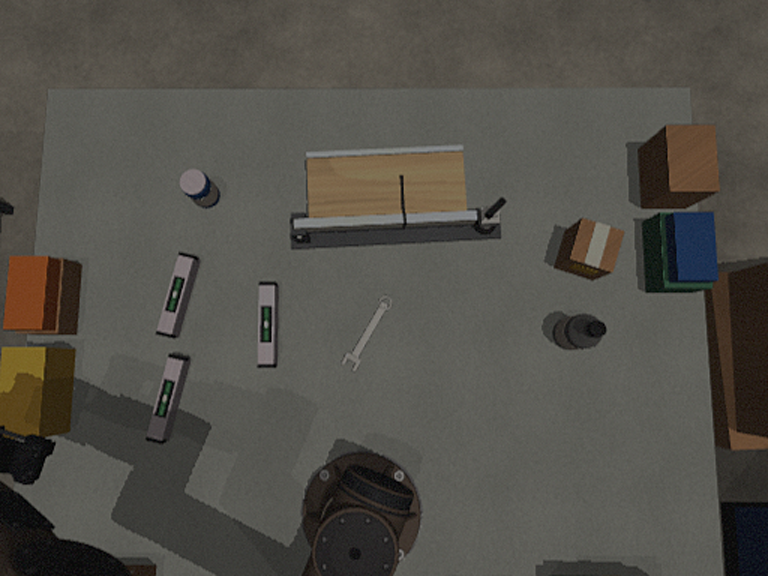

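View pics/scene0.png

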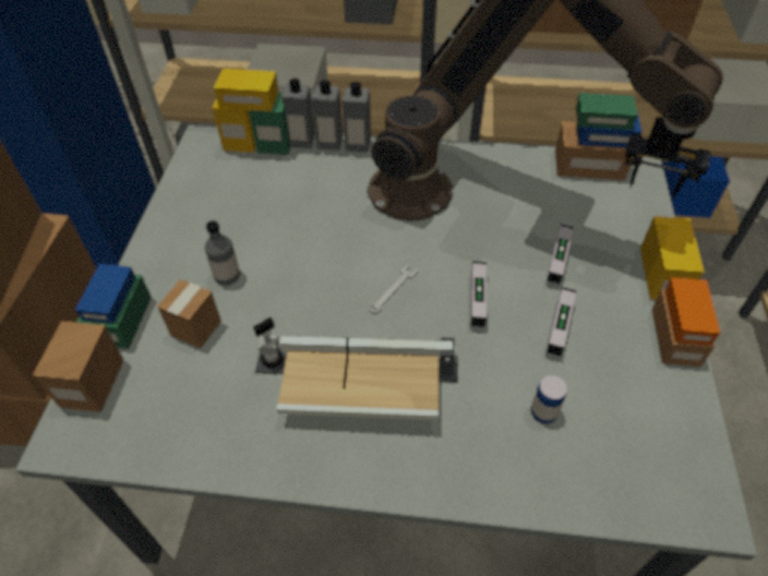

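The top view shows three levels, and the farthest is at about (177,295) in the 768-wide image. The rail runs from (295,222) to (475,215), the mark is near x=404, and the grip bar is near (495,208).

Run:
```python
from h import *
c=np.load("pics/top0.npy",allow_pickle=True).item();f=c["frame"];hsv=cv2.cvtColor(f,cv2.COLOR_RGB2HSV)
for n,(x0,y0,x1,y1) in dict(far=(100,162,138,232),mid=(165,182,190,250),near=(92,230,130,300)).items():
    s=hsv[y0:y1,x0:x1]; g=((s[...,0]>45)&(s[...,0]<90)&(s[...,1]>90)).astype(np.uint8)
    r=cv2.minAreaRect(cv2.findNonZero(g)); u,v=r[0][0]+x0,r[0][1]+y0
    p=cv2.boxPoints(r)+[x0,y0]; P=np.array([pl(c,a,b,49) for a,b in p]);e=[P[1]-P[0],P[2]-P[1]];L=max(e,key=np.linalg.norm)
    C=pl(c,u,v,49);print(n,u,v,C,np.hypot(*C[:2]),[np.linalg.norm(x) for x in e],np.degrees(np.arctan2(L[1],L[0])))
a=cv2.resize(f[120:170,185:345,::-1],None,fx=5,fy=5,interpolation=cv2.INTER_CUBIC)
b=cv2.resize(f[160:230,95:200,::-1],None,fx=5,fy=5,interpolation=cv2.INTER_CUBIC)[:,:525]
b=cv2.copyMakeBorder(b,0,0,0,800-b.shape[1],cv2.BORDER_CONSTANT)
cv2.imwrite("pics/crop.png",cv2.convertScaleAbs(np.vstack([a,b])[:600],alpha=1.6))
```

```text
far 116.89517211914062 196.3968391418457 [456.11892865 401.21828313  49.        ] 607.4706476784098 [np.float64(177.10460969795315), np.float64(26.498765698743014)] -11.949184021368861
mid 177.5 216.0 [393.72343428 203.03582189  49.        ] 442.99174672545826 [np.float64(70.34096544697461), np.float64(16.098920518682103)] 1.770589801411547
near 109.4951229095459 265.51676177978516 [236.70722898 413.52152128  49.        ] 476.47703072782974 [np.float64(175.89996371713178), np.float64(23.56330771451397)] -13.640602574748097
```

View pics/crop.png

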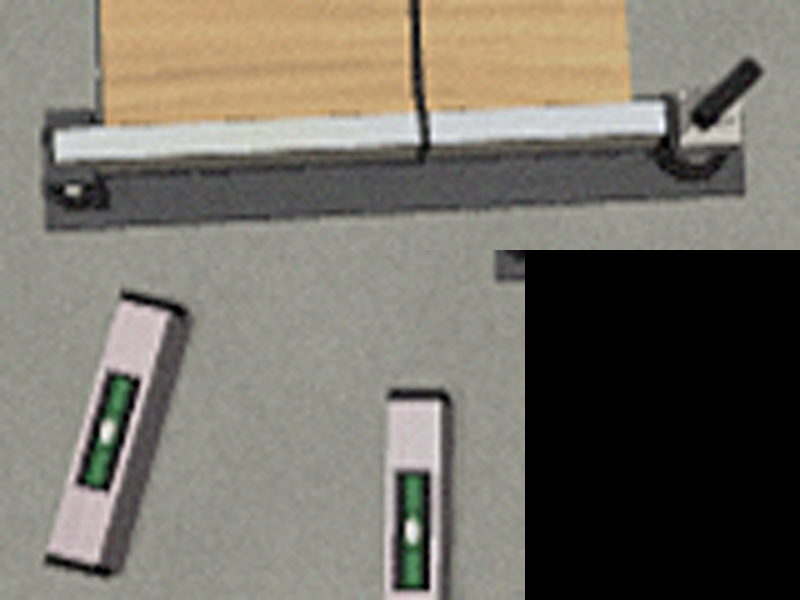

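Run:
```python
from h import *
c=np.load("pics/top0.npy",allow_pickle=True).item()
A=lambda x,y,z:pl(c,185+x/5,120+y/5,z).round(1)
B=lambda x,y,z:pl(c,95+x/5,160+(y-250)/5,z).round(1)
print("bub",B(107,431,51),"vial",B(125,375,49),B(95,488,49),"edge",B(122,293,49),B(47,558,49))
a,b=A(53,145,100),A(667,117,97);print("rail",a,b,np.linalg.norm(a-b),np.degrees(np.arctan2(*(a-b)[1::-1])))
print("mark",A(420,129,99)); print("grip",A(752,66,152),A(702,122,152))
s=np.load("pics/scene0.npy",allow_pickle=True).item()
for X in ([*A(420,129,99)],[*((A(752,66,152)+A(702,122,152))/2)],[*B(107,431,51)],): print(np.array(proj(s,X))*1.5)
```

```text
bub [456.5 402.2  51. ] vial [493.3 393.   49. ] [419.8 408.7  49. ] edge [547.3 397.7  49. ] [374.8 437.3  49. ]
rail [600.7 142.3 100. ] [ 619.8 -242.6   97. ] 385.3852877316413 92.84087411302956
mark [611.5 -87.9  99. ]
grip [ 637.3 -285.4  152. ] [ 602.8 -254.8  152. ]
[345.83125563 339.06768772]
[261.50695259 320.85232885]
[560.54091018 315.76037451]
```

>>> drive_tool(
  targets=[
    {"jaw": 1, "travel": [-0.03, -0.01, 0.01], "twist": -0.01},
    {"jaw": 1, "travel": [-0.07, -0.024, 0.022], "twist": -0.02},
    {"jaw": 1, "travel": [-0.11, -0.038, 0.034], "twist": -0.03},
    {"jaw": 1, "travel": [-0.149, -0.051, 0.047], "twist": -0.04},
    {"jaw": 1, "travel": [-0.188, -0.065, 0.06], "twist": -0.05},
    {"jaw": 1, "travel": [-0.227, -0.078, 0.072], "twist": -0.056},
    {"jaw": 1, "travel": [-0.266, -0.092, 0.084], "twist": -0.056},
    {"jaw": 1, "travel": [-0.3, -0.103, 0.095], "twist": -0.056},
  ],
)

```text
t: 0.77
eef_pos: [426.6, 422.9, 120.8]
tcp_rot: [-3.141, -0.0, 2.923]
ft_force: [0.4, 0.5, -0.2]
opening: 1.0
grip_force: 0.0
```

>>> drive_tool(
  targets=[
    {"jaw": 1, "travel": [-0.02, -0.007, 0.005], "twist": 0},
    {"jaw": 1, "travel": [-0.03, -0.009, 0.01], "twist": 0},
    {"jaw": 1, "travel": [-0.03, -0.009, 0.01], "twist": 0},
    {"jaw": 1, "travel": [-0.03, -0.009, 0.01], "twist": 0},
  ],
)

```text
t: 1.1
eef_pos: [452.2, 409.4, 111.3]
tcp_rot: [-3.141, -0.001, 2.922]
ft_force: [-0.3, 0.1, 0.7]
opening: 0.999
grip_force: 0.0
```

```bash
cat >> h.py <<'E'
def go(x,y,z,yaw):
    "travel and twist (m, rad) from the present pose to a tool-down pose (yaw in rad)"
    s=state();p=s["eef_pos"];w=s["tcp_rot"][2];d=np.array([x,y,z])-p
    tw=-((yaw-w+np.pi)%(2*np.pi)-np.pi)
    return [round(float(v)/1000,4) for v in (d[0]*np.cos(w)+d[1]*np.sin(w), d[0]*np.sin(w)-d[1]*np.cos(w), -d[2])], round(tw,4)
def brief():
    s=state();return s["t"],s["eef_pos"].round(1),s["tcp_rot"].round(4),s["ft_force"].round(1),round(s["opening"],3),round(s["grip_force"],1),s["joints"].round(2)
E
python3 - <<'E'
from h import *
print(brief())
c=read_camera("wrist");np.save("pics/w1.npy",c,allow_pickle=True)
print(c["fx"],c["cx"],c["cy"],-np.array(c["R"]).T@np.array(c["t"]).ravel(),np.array(c["R"])[2])
cv2.imwrite("pics/w1.png",cv2.convertScaleAbs(cv2.resize(c["frame"][:,:,::-1],(768,576),interpolation=cv2.INTER_CUBIC),alpha=1.4))
E
```

```text
(1.1, array([452.2, 409.4, 111.3]), array([-3.1412e+00, -7.0000e-04,  2.9223e+00]), array([-0.3,  0.1,  0.7]), 0.999, 0.0, array([ 0.63,  0.59,  1.7 ,  0.  ,  0.86, -0.72]))
297.3186396354542 260.1929238318101 190.84189021725635 [377.15334809 425.10142787 281.18480084] [ 0.26496472 -0.06019145 -0.96237762]
```

View pics/w1.png

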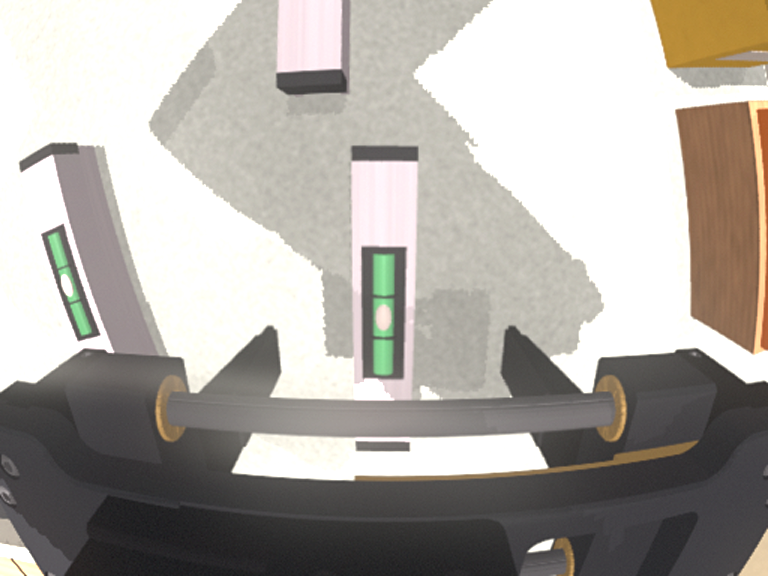

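The wrist camera shows the level between the fingers, with its vial from (384,247) to (383,378) and its near end edge at (384,148).

Run:
```python
from h import *
c=np.load("pics/w1.npy",allow_pickle=True).item()
W=lambda x,y,z=49:pl(c,x/1.5,y/1.5,z,rayw)
a,b,e,f=W(384,247),W(383,378),W(384.5,148),W(383,450)
print(a,b,e,f,np.linalg.norm(a-b),np.linalg.norm(e-f))
for p,q in((a,b),(e,f)):
  d=q-p;y=np.arctan2(-d[1],-d[0]);m=(p+q)/2;print(m,y,go(m[0],m[1],17,y))
```

```text
[419.28332252 412.05225868  49.        ] [494.39335555 394.27731007  49.        ] [368.55962562 423.78729139  49.        ] [545.61780244 382.40644745  49.        ] 77.18462191463179 181.82951416234437
[456.83833903 403.16478438  49.        ] 2.9092156130317908 ([-0.0064, -0.0054, 0.0946], np.float64(0.0142))
[457.08871403 403.09686942  49.        ] 2.912000439619961 ([-0.0067, -0.0054, 0.0946], np.float64(0.0114))
```

>>> drive_tool(
  targets=[
    {"jaw": 1, "travel": [-0.0065, -0.0054, 0.02], "twist": 0.013},
    {"jaw": 1, "travel": [-0.0065, -0.0054, 0.05], "twist": 0.013},
    {"jaw": 1, "travel": [-0.0065, -0.0054, 0.08], "twist": 0.013},
    {"jaw": 1, "travel": [-0.0065, -0.0054, 0.094], "twist": 0.013},
    {"jaw": 0.7, "travel": [-0.0065, -0.0054, 0.094], "twist": 0.013},
    {"jaw": 0.3, "travel": [-0.0065, -0.0054, 0.094], "twist": 0.013},
    {"jaw": 0, "travel": [-0.0065, -0.0054, 0.094], "twist": 0.013},
    {"jaw": 0, "travel": [-0.0065, -0.0054, 0.094], "twist": 0.013},
  ],
)

```text
t: 1.82
eef_pos: [458.0, 403.3, 19.1]
tcp_rot: [3.14, 0.002, 2.911]
ft_force: [-0.1, 0.2, 0.3]
opening: 0.775
grip_force: 0.0
```

>>> drive_tool(
  targets=[
    {"jaw": 0, "travel": [0, 0, 0], "twist": 0},
    {"jaw": 0, "travel": [0, 0, 0], "twist": 0},
    {"jaw": 0, "travel": [0, 0, 0], "twist": 0},
    {"jaw": 0, "travel": [0, 0, 0], "twist": 0},
  ],
)

```text
t: 2.15
eef_pos: [458.0, 402.5, 17.8]
tcp_rot: [3.141, 0.0, 2.91]
ft_force: [0.4, 0.6, 0.8]
opening: 0.494
grip_force: 0.0
```

>>> drive_tool(
  targets=[
    {"jaw": 0, "travel": [0, 0, 0], "twist": 0},
    {"jaw": 0, "travel": [0, 0, 0], "twist": 0},
    {"jaw": 0, "travel": [0, 0, 0], "twist": 0},
    {"jaw": 0, "travel": [0, 0, 0], "twist": 0},
  ],
)

```text
t: 2.48
eef_pos: [458.0, 402.5, 17.5]
tcp_rot: [3.141, 0.0, 2.91]
ft_force: [0.9, 1.0, 1.5]
opening: 0.356
grip_force: 30.0
```

>>> drive_tool(
  targets=[
    {"jaw": 0, "travel": [0, 0, -0.01], "twist": 0},
    {"jaw": 0, "travel": [0, 0, -0.035], "twist": 0},
    {"jaw": 0, "travel": [0, 0, -0.07], "twist": 0},
    {"jaw": 0, "travel": [0, 0, -0.105], "twist": 0},
    {"jaw": 0, "travel": [0, 0, -0.14], "twist": 0},
    {"jaw": 0, "travel": [-0.005, -0.009, -0.17], "twist": 0},
    {"jaw": 0, "travel": [-0.015, -0.03, -0.19], "twist": 0},
    {"jaw": 0, "travel": [-0.029, -0.057, -0.2], "twist": 0},
  ],
)

```text
t: 3.15
eef_pos: [473.0, 340.9, 221.0]
tcp_rot: [3.139, 0.003, 2.912]
ft_force: [1.3, -0.9, -2.9]
opening: 0.353
grip_force: 30.0
```

>>> drive_tool(
  targets=[
    {"jaw": 0, "travel": [-0.015, -0.029, 0], "twist": 0},
    {"jaw": 0, "travel": [-0.03, -0.059, 0], "twist": 0},
    {"jaw": 0, "travel": [-0.046, -0.089, 0], "twist": 0},
    {"jaw": 0, "travel": [-0.061, -0.118, 0], "twist": 0},
    {"jaw": 0, "travel": [-0.077, -0.148, 0], "twist": 0},
    {"jaw": 0, "travel": [-0.092, -0.178, 0], "twist": 0},
    {"jaw": 0, "travel": [-0.107, -0.207, 0], "twist": 0},
    {"jaw": 0, "travel": [-0.122, -0.237, 0], "twist": 0},
  ],
)

```text
t: 3.82
eef_pos: [537.0, 80.0, 218.0]
tcp_rot: [3.142, -0.0, 2.91]
ft_force: [0.7, 0.1, -2.0]
opening: 0.357
grip_force: 30.0
```

>>> drive_tool(
  targets=[
    {"jaw": 0, "travel": [-0.015, -0.03, 0], "twist": 0.1},
    {"jaw": 0, "travel": [-0.03, -0.059, 0], "twist": 0.21},
    {"jaw": 0, "travel": [-0.045, -0.089, 0], "twist": 0.32},
    {"jaw": 0, "travel": [-0.06, -0.118, 0], "twist": 0.43},
    {"jaw": 0, "travel": [-0.075, -0.148, 0], "twist": 0.54},
    {"jaw": 0, "travel": [-0.09, -0.178, 0], "twist": 0.65},
    {"jaw": 0, "travel": [-0.105, -0.207, 0], "twist": 0.76},
    {"jaw": 0, "travel": [-0.12, -0.237, 0], "twist": 0.87},
  ],
)

```text
t: 4.48
eef_pos: [599.4, -178.1, 217.9]
tcp_rot: [-3.141, -0.0, 2.034]
ft_force: [0.4, 1.1, -1.4]
opening: 0.358
grip_force: 30.0
```

```bash
python3 -c "
from h import *
print(brief(),go(619,-240,218,1.62))"
```

```text
(4.4833, array([ 599.4, -178.1,  217.9]), array([-3.1413e+00, -5.0000e-04,  2.0342e+00]), array([ 0.4,  1.1, -1.4]), 0.358, 30.0, array([-0.39,  0.49,  1.55,  0.  ,  1.1 , -0.86])) ([-0.0641, -0.0101, -0.0001], np.float64(0.4142))
```

>>> drive_tool(
  targets=[
    {"jaw": 0, "travel": [-0.02, -0.004, 0], "twist": 0.1},
    {"jaw": 0, "travel": [-0.038, -0.008, 0], "twist": 0.2},
    {"jaw": 0, "travel": [-0.05, -0.01, 0], "twist": 0.3},
    {"jaw": 0, "travel": [-0.055, -0.01, 0], "twist": 0.38},
    {"jaw": 0, "travel": [-0.055, -0.01, 0], "twist": 0.414},
    {"jaw": 0, "travel": [-0.055, -0.01, 0], "twist": 0.414},
    {"jaw": 0, "travel": [-0.055, -0.01, 0], "twist": 0.414},
  ],
)

```text
t: 5.07
eef_pos: [615.3, -230.1, 217.6]
tcp_rot: [-3.141, -0.0, 1.627]
ft_force: [0.3, -0.2, -2.0]
opening: 0.352
grip_force: 30.0
```

Run:
```python
from h import *
print(brief())
c=read_camera("wrist");np.save("pics/w2.npy",c,allow_pickle=True)
print(-np.array(c["R"]).T@np.array(c["t"]).ravel())
cv2.imwrite("pics/w2.png",cv2.resize(c["frame"][:,:,::-1],(768,576),interpolation=cv2.INTER_CUBIC))
```

```text
(5.0667, array([ 615.3, -230.1,  217.6]), array([-3.1411e+00, -4.0000e-04,  1.6271e+00]), array([ 0.3, -0.2, -2. ]), 0.352, 30.0, array([-0.46,  0.53,  1.47,  0.  ,  1.14, -0.51]))
[ 610.7461789  -154.49869694  387.54073965]
```

View pics/w2.png

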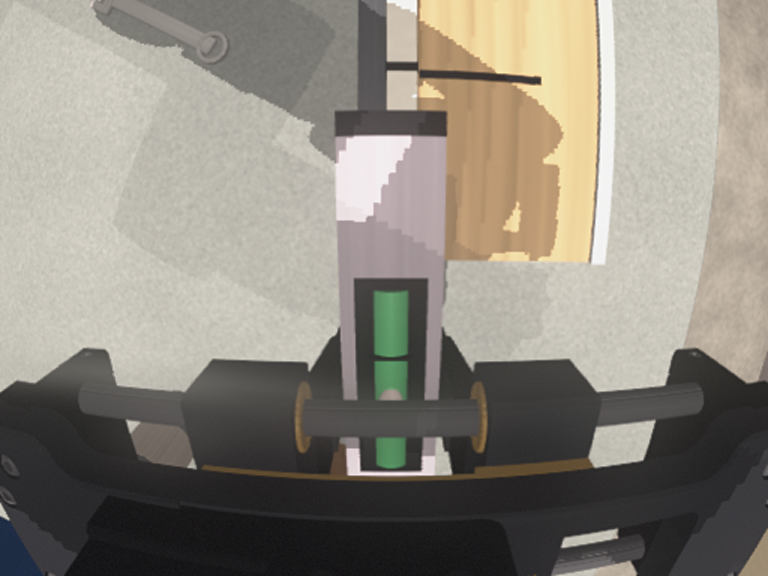

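The mark crosses the rail top at (402,66), with rail edges at x=387 and 418. The level's far end is at (391,110).

Run:
```python
from h import *
c=np.load("pics/w2.npy",allow_pickle=True).item()
W=lambda x,y,z:pl(c,x/1.5,y/1.5,z,rayw).round(1)
print("mark",W(402.5,66,98),"edges",W(387,66,98),W(418,66,98),"rail hi",W(402,5,98))
print("level end",W(391,110,217.6-17.5+49),"vial",W(391,279,249),W(391,470,249))
```

```text
mark [614.9 -90.   98. ] edges [605.  -90.5  98. ] [624.8 -89.3  98. ] rail hi [612.3 -46.9  98. ]
level end [ 610.  -137.9  249.1] vial [ 613.  -191.2  249. ] [ 617.3 -268.1  249. ]
```

```bash
python3 -c "
from h import *
print(go(614,-89.5,132,1.622))"
```

```text
([0.1403, 0.0066, 0.0856], np.float64(0.0055))
```

>>> drive_tool(
  targets=[
    {"jaw": 0, "travel": [0.02, 0.001, 0.0], "twist": 0.005},
    {"jaw": 0, "travel": [0.05, 0.002, 0.0], "twist": 0.005},
    {"jaw": 0, "travel": [0.08, 0.004, 0.01], "twist": 0.005},
    {"jaw": 0, "travel": [0.11, 0.006, 0.035], "twist": 0.005},
    {"jaw": 0, "travel": [0.132, 0.0066, 0.06], "twist": 0.005},
    {"jaw": 0, "travel": [0.1403, 0.0066, 0.08], "twist": 0.005},
    {"jaw": 0, "travel": [0.1403, 0.0066, 0.0856], "twist": 0.005},
    {"jaw": 0, "travel": [0.1403, 0.0066, 0.0856], "twist": 0.005},
  ],
)

```text
t: 5.78
eef_pos: [614.0, -89.2, 130.9]
tcp_rot: [-3.139, -0.001, 1.623]
ft_force: [-0.3, -0.7, -2.1]
opening: 0.358
grip_force: 30.0
```

>>> drive_tool(
  targets=[
    {"jaw": 0, "travel": [0, 0, 0], "twist": 0},
    {"jaw": 0, "travel": [0, 0, 0], "twist": 0},
  ],
)

```text
t: 5.95
eef_pos: [615.1, -90.8, 133.3]
tcp_rot: [3.14, 0.001, 1.62]
ft_force: [0.3, -0.2, -2.1]
opening: 0.356
grip_force: 30.0
```

Run:
```python
from h import *
print(brief())
c=read_camera("wrist");np.save("pics/w3.npy",c,allow_pickle=True)
w=cv2.resize(c["frame"][:300,90:430,::-1],None,fx=1.6,fy=1.6,interpolation=cv2.INTER_CUBIC)
s=read_camera("scene");np.save("pics/s3.npy",s,allow_pickle=True)
q=cv2.convertScaleAbs(cv2.resize(s["frame"][190:290,170:320,::-1],None,fx=1.6*1.5,fy=1.6*1.5,interpolation=cv2.INTER_CUBIC),alpha=1.4)
q=cv2.copyMakeBorder(q,0,480-q.shape[0],0,0,cv2.BORDER_CONSTANT)
im=np.hstack([w,q]);print(im.shape);im=im[:,:800] if im.shape[1]>800 else im
cv2.imwrite("pics/m3.png",np.hstack([w[:,130:],q])[:,:800])
```

```text
(5.95, array([615.1, -90.8, 133.3]), array([3.1395e+00, 7.0000e-04, 1.6203e+00]), array([ 0.3, -0.2, -2.1]), 0.356, 30.0, array([-0.25,  0.57,  1.65, -0.  ,  0.91, -0.3 ]))
(480, 904, 3)
```

View pics/m3.png

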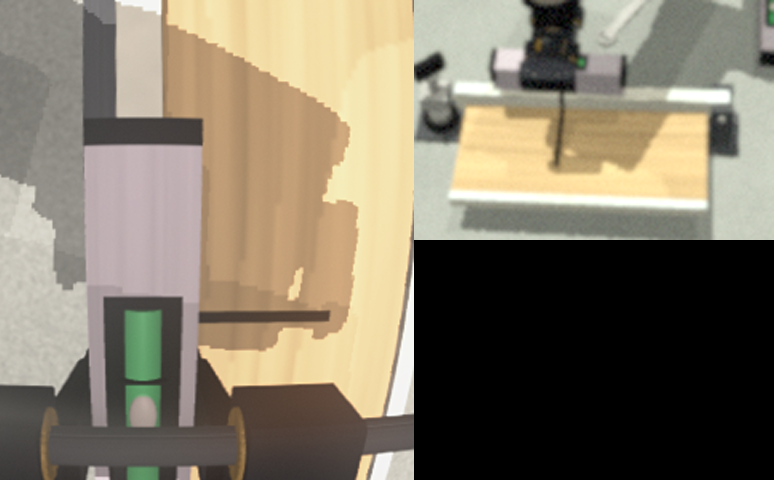

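The wrist crop shows the rail beyond the level, with edges at x=116 and 163 at y=100. The level's end runs from x=84 to 202 at y=118, and the deck mark runs from (205,318) to (328,316).

Run:
```python
from h import *
c=np.load("pics/w3.npy",allow_pickle=True).item()
W=lambda x,y,z:pl(c,90+(x+130)/1.6,y/1.6,z,rayw).round(1)
print("rail",W(116,100,98),W(163,100,98),W(115.5,20,98),W(164,20,98))
print("level",W(84,118,165),W(202,118,165),"vial",W(104,297,165),W(183,297,165))
a,b=W(205,318,70),W(328,316,70);print("deckmark",a,b)
s=np.load("pics/s3.npy",allow_pickle=True).item()
S=lambda x,y,z:pl(s,170+(x-414)/2.4,190+y/2.4,z).round(1)
print("scene deckmark",S(560,110,70),S(556,163,70),"scene level ends",S(494,52,165),S(624,58,165))
```

```text
rail [598.5  16.5  98. ] [618.4  17.4  98. ] [596.4  53.1  98. ] [617.1  54.1  98. ]
level [593.6   0.6 165. ] [627.3   2.3 165. ] vial [601.3 -52.2 165. ] [625. -51. 165.]
deckmark [647.1 -86.4  70. ] [715.1 -82.4  70. ]
scene deckmark [631.3 -85.4  70. ] [716.  -78.1  70. ] scene level ends [ 610.  -174.2  165. ] [600.6   1.7 165. ]
```

>>> drive_tool(
  targets=[
    {"jaw": 0, "travel": [0.0009, -0.0013, 0.004], "twist": 0},
    {"jaw": 0, "travel": [0.0009, -0.0013, 0.01], "twist": 0},
    {"jaw": 0, "travel": [0.0009, -0.0013, 0.014], "twist": 0},
    {"jaw": 0, "travel": [0.0009, -0.0013, 0.018], "twist": 0},
    {"jaw": 0, "travel": [0.0009, -0.0013, 0.021], "twist": 0},
    {"jaw": 0, "travel": [0.0009, -0.0013, 0.021], "twist": 0},
  ],
)

```text
t: 6.55
eef_pos: [612.8, -88.8, 109.9]
tcp_rot: [-3.14, -0.0, 1.621]
ft_force: [-0.1, 0.3, -1.8]
opening: 0.353
grip_force: 30.0
```

>>> drive_tool(
  targets=[
    {"jaw": 0, "travel": [0, 0, 0.004], "twist": 0},
    {"jaw": 0, "travel": [0, 0, 0.008], "twist": 0},
    {"jaw": 0, "travel": [0, 0, 0.01], "twist": 0},
    {"jaw": 0, "travel": [0, 0, 0.01], "twist": 0},
  ],
)

```text
t: 6.88
eef_pos: [612.9, -88.8, 100.2]
tcp_rot: [-3.141, -0.0, 1.621]
ft_force: [-0.1, 0.2, -2.5]
opening: 0.356
grip_force: 30.0
```

>>> drive_tool(
  targets=[
    {"jaw": 0, "travel": [0, 0, 0.002], "twist": 0},
    {"jaw": 0, "travel": [0, 0, 0.003], "twist": 0},
    {"jaw": 0, "travel": [0, 0, 0.004], "twist": 0},
    {"jaw": 0, "travel": [0, 0, 0.004], "twist": 0},
  ],
)

```text
t: 7.22
eef_pos: [613.0, -88.9, 96.7]
tcp_rot: [-3.141, -0.0, 1.621]
ft_force: [-0.4, -0.5, -1.9]
opening: 0.36
grip_force: 30.0
```

>>> drive_tool(
  targets=[
    {"jaw": 0, "travel": [0, 0, 0.001], "twist": 0},
    {"jaw": 0, "travel": [0, 0, 0.002], "twist": 0},
    {"jaw": 0, "travel": [0, 0, 0.002], "twist": 0},
  ],
)

```text
t: 7.47
eef_pos: [613.1, -88.9, 94.7]
tcp_rot: [-3.141, -0.0, 1.621]
ft_force: [-0.8, 0.0, -2.4]
opening: 0.356
grip_force: 30.0
```

>>> drive_tool(
  targets=[
    {"jaw": 0, "travel": [0, 0, 0.001], "twist": 0},
    {"jaw": 0, "travel": [0, 0, 0.002], "twist": 0},
    {"jaw": 0, "travel": [0, 0, 0.002], "twist": 0},
  ],
)

```text
t: 7.72
eef_pos: [613.3, -89.2, 93.2]
tcp_rot: [3.141, 0.0, 1.621]
ft_force: [-0.1, -2.8, 1.9]
opening: 0.354
grip_force: 30.0
```

>>> drive_tool(
  targets=[
    {"jaw": 0, "travel": [0, 0, 0.001], "twist": 0},
    {"jaw": 0, "travel": [0, 0, 0.002], "twist": 0},
    {"jaw": 0, "travel": [0, 0, 0.002], "twist": 0},
  ],
)

```text
t: 7.97
eef_pos: [613.4, -89.2, 92.3]
tcp_rot: [3.14, 0.001, 1.621]
ft_force: [-4.7, -3.2, 15.9]
opening: 0.356
grip_force: 30.0
```

>>> drive_tool(
  targets=[
    {"jaw": 0.5, "travel": [0, 0, 0], "twist": 0},
    {"jaw": 0.8, "travel": [0, 0, 0], "twist": 0},
    {"jaw": 0.8, "travel": [0, 0, 0], "twist": 0},
    {"jaw": 0.8, "travel": [0, 0, 0], "twist": 0},
    {"jaw": 0.8, "travel": [0, 0, 0], "twist": 0},
    {"jaw": 0.8, "travel": [0, 0, -0.005], "twist": 0},
    {"jaw": 0.8, "travel": [0, 0, -0.02], "twist": 0},
    {"jaw": 0.8, "travel": [0, 0, -0.04], "twist": 0},
  ],
)

```text
t: 8.63
eef_pos: [612.5, -88.8, 130.3]
tcp_rot: [-3.139, -0.001, 1.621]
ft_force: [-0.3, -0.8, -0.4]
opening: 0.792
grip_force: 0.0
```

>>> drive_tool(
  targets=[
    {"jaw": 0.8, "travel": [-0.01, 0, -0.03], "twist": 0},
    {"jaw": 0.8, "travel": [-0.03, 0, -0.06], "twist": 0},
    {"jaw": 0.8, "travel": [-0.06, 0, -0.08], "twist": 0},
    {"jaw": 0.8, "travel": [-0.08, 0, -0.09], "twist": 0},
    {"jaw": 0.8, "travel": [-0.09, 0, -0.09], "twist": 0},
    {"jaw": 0.8, "travel": [-0.09, 0, -0.09], "twist": 0},
  ],
)

```text
t: 9.13
eef_pos: [617.5, -180.4, 220.8]
tcp_rot: [3.141, 0.0, 1.619]
ft_force: [0.1, 0.3, -0.1]
opening: 0.798
grip_force: 0.0
```

Run:
```python
from h import *
print(brief())
c=read_camera("wrist");np.save("pics/w4.npy",c,allow_pickle=True)
cv2.imwrite("pics/w4.png",cv2.resize(c["frame"][:320,60:460,::-1],None,fx=1.8,fy=1.8,interpolation=cv2.INTER_CUBIC))
```

```text
(9.1333, array([ 617.5, -180.4,  220.8]), array([3.1411e+00, 3.0000e-04, 1.6187e+00]), array([ 0.1,  0.3, -0.1]), 0.798, 0.0, array([-0.39,  0.51,  1.5 , -0.  ,  1.13, -0.43]))
```

View pics/w4.png

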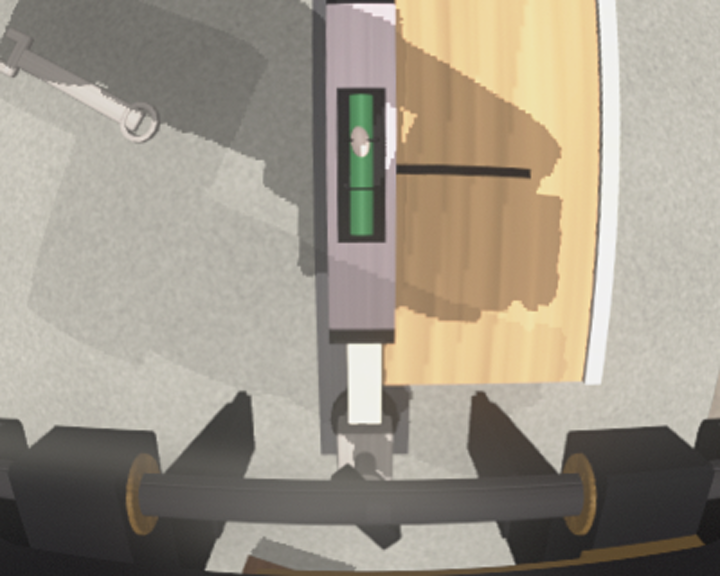

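The level sits on the rail. Its lines are at y=140 and 188, and the bubble at y=141 is toward the hinge end. The deck mark runs from (400,169) to (528,174).

Run:
```python
from h import *
c=np.load("pics/w4.npy",allow_pickle=True).item()
W=lambda x,y,z:pl(c,60+x/1.8,y/1.8,z,rayw).round(1)
l=[W(361,140,125),W(361,188,125)];m=sum(l)/2;b=W(360.5,141,126)
print("lines",l,"frame",W(361,88,124),W(361,242,124),"bubble",b,"ends",W(362,2,124),W(362,342,124))
p,q=W(402,169,67),W(528,174,67);print("deck",p,q)
k=(q-p)[:2]/np.linalg.norm((q-p)[:2]);print("along-rail offset level-mark",np.dot((m-p)[:2],[-k[1],k[0]]),"bubble", np.linalg.norm(b-m))
# foot grip in wrist view
print("grip tips top", W(345,468,152),W(400,538,152))
print(go(620,-268,215,2.416))
```

```text
lines [array([612.6, -77.1, 125. ]), array([ 613.7, -101. ,  125. ])] frame [611.4 -50.4 124. ] [ 615.  -127.9  124. ] bubble [612.4 -77.7 126. ] ends [609.7  -3.9 124. ] [ 618.  -179.5  124. ]
deck [637.7 -87.3  67. ] [715.8 -83.4  67. ]
along-rail offset level-mark -0.5234195092889822 bubble 11.418625136153654
grip tips top [ 612.1 -238.2  152. ] [ 643.5 -281.4  152. ]
([-0.089, -0.0015, 0.005], np.float64(-0.7966))
```

```bash
python3 -c "
from h import *
print(go(665,-306,220,2.416))"
```

```text
([-0.1292, 0.0416, -0.0], np.float64(-0.7966))
```

>>> drive_tool(
  targets=[
    {"jaw": 0.8, "travel": [-0.015, 0.005, 0], "twist": -0.1},
    {"jaw": 0.8, "travel": [-0.035, 0.011, 0], "twist": -0.2},
    {"jaw": 0.8, "travel": [-0.055, 0.018, 0], "twist": -0.32},
    {"jaw": 0.8, "travel": [-0.075, 0.024, 0], "twist": -0.44},
    {"jaw": 0.8, "travel": [-0.095, 0.031, 0], "twist": -0.56},
    {"jaw": 0.8, "travel": [-0.115, 0.037, 0], "twist": -0.68},
    {"jaw": 0.8, "travel": [-0.129, 0.042, 0], "twist": -0.76},
    {"jaw": 0.8, "travel": [-0.129, 0.042, 0], "twist": -0.797},
  ],
)

```text
t: 9.85
eef_pos: [666.4, -306.3, 218.4]
tcp_rot: [-3.141, -0.003, 2.422]
ft_force: [0.2, 0.6, 0.5]
opening: 0.8
grip_force: 0.0
```

>>> drive_tool(
  targets=[
    {"jaw": 0.8, "travel": [0, 0, 0], "twist": 0},
    {"jaw": 0.8, "travel": [0, 0, 0], "twist": 0},
  ],
)

```text
t: 10.02
eef_pos: [666.0, -304.0, 219.5]
tcp_rot: [-3.141, -0.002, 2.417]
ft_force: [0.2, 0.5, -0.5]
opening: 0.799
grip_force: 0.0
```

Run:
```python
from h import *
print(brief())
c=read_camera("wrist");np.save("pics/w5.npy",c,allow_pickle=True)
cv2.imwrite("pics/w5.png",cv2.resize(c["frame"][:320,60:460,::-1],None,fx=1.8,fy=1.8,interpolation=cv2.INTER_CUBIC))
```

```text
(10.0167, array([ 666. , -304. ,  219.5]), array([-3.1414e+00, -2.4000e-03,  2.4172e+00]), array([ 0.2,  0.5, -0.5]), 0.799, 0.0, array([-0.52,  0.65,  1.25,  0.  ,  1.25, -1.37]))
```

View pics/w5.png

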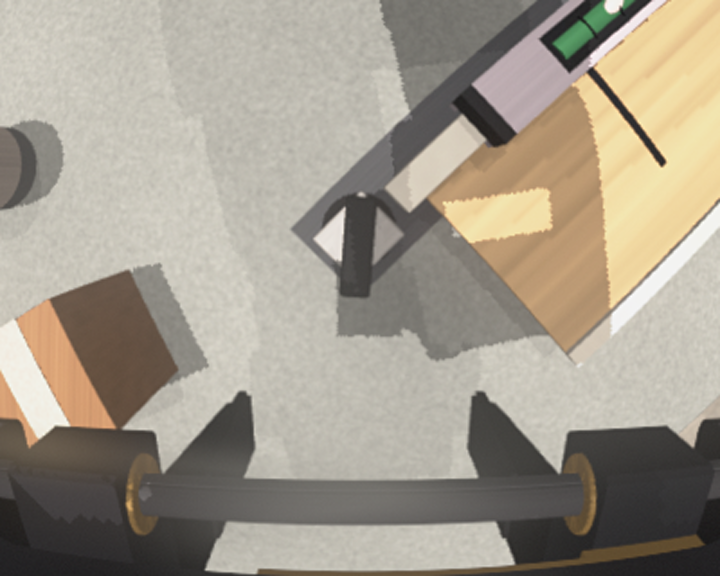

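The bar grip runs from (360,195) to (355,296) in the crop, nearly along the tool's x axis.

Run:
```python
from h import *
c=np.load("pics/w5.npy",allow_pickle=True).item()
W=lambda x,y,z:pl(c,60+x/1.8,y/1.8,z,rayw).round(1)
a,b=W(361,195,152),W(355,296,152);d=a-b;y=np.arctan2(d[1],d[0]);m=(a+b)/2
print(a,b,np.linalg.norm(d),y,m,"axis pred",W(385,190,97),W(410,212,97))
print("camera",-np.array(c["R"]).T@np.array(c["t"]).ravel())
f=c["frame"][100:175,235:290].astype(int).sum(2);
print(f[::4,8:46:3])
print(go(m[0],m[1],170,y))
```

```text
[ 608.  -253.7  152. ] [ 640.1 -285.8  152. ] 45.39625535217638 2.356194490192345 [ 624.05 -269.75  152.  ] axis pred [ 614.4 -242.    97. ] [ 632.3 -239.6   97. ]
camera [ 608.54683065 -254.42694137  389.51090817]
[[558 556 345 341 343 346 341 339 337 342 337 349 553]
 [467 339 346 347 339 344 338 343 337 335 353 557 554]
 [347 346 345 282 204 348 548 221 231 244 247 307 556]
 [350 233 211 191 198 191 190 188 185 173 204 244 258]
 [214 213 343 271 196 190 194 189 187 388 176 195 245]
 [207 563 680 239 193 190 196 196 182 453 423 224 230]
 [651 678 685 202 195 195 192 188 186 446 457 445 309]
 [680 678 686 199 198 194 196 195 209 458 445 447 453]
 [680 677 677 211 220 192 195 190 245 454 454 448 464]
 [683 676 670 222 204 195 193 192 279 456 458 449 263]
 [663 673 660 228 230 194 193 193 335 461 407 230 242]
 [345 558 596 231 225 198 194 191 378 354 242 245 255]
 [386 257 251 230 226 198 199 188 238 244 248 300 381]
 [549 439 210 231 229 201 197 192 252 250 335 361 361]
 [551 517 214 220 222 210 197 191 271 358 365 366 359]
 [546 472 207 206 201 221 196 189 367 353 356 358 353]
 [554 538 325 236 221 208 198 230 366 360 362 366 366]
 [559 509 367 365 370 376 375 368 368 358 367 364 372]
 [573 515 384 374 381 363 355 362 364 367 363 364 356]]
([0.0542, -0.0021, 0.0499], np.float64(0.061))
```

>>> drive_tool(
  targets=[
    {"jaw": 0.6, "travel": [0.02, -0.001, 0], "twist": 0.047},
    {"jaw": 0.6, "travel": [0.045, -0.002, 0.01], "twist": 0.047},
    {"jaw": 0.6, "travel": [0.0548, -0.0026, 0.035], "twist": 0.047},
    {"jaw": 0.6, "travel": [0.0548, -0.0026, 0.06], "twist": 0.047},
    {"jaw": 0.6, "travel": [0.0548, -0.0026, 0.08], "twist": 0.047},
    {"jaw": 0.6, "travel": [0.0548, -0.0026, 0.0905], "twist": 0.047},
    {"jaw": 0.3, "travel": [0.0548, -0.0026, 0.0905], "twist": 0.047},
    {"jaw": 0.0, "travel": [0.0548, -0.0026, 0.0905], "twist": 0.047},
  ],
)

```text
t: 10.73
eef_pos: [623.5, -270.8, 130.6]
tcp_rot: [3.142, -0.0, 2.371]
ft_force: [-0.1, 0.5, 0.5]
opening: 0.512
grip_force: 0.0
```

>>> drive_tool(
  targets=[
    {"jaw": 0, "travel": [0, 0, 0], "twist": 0},
    {"jaw": 0, "travel": [0, 0, 0], "twist": 0},
    {"jaw": 0, "travel": [0, 0, 0], "twist": 0},
    {"jaw": 0, "travel": [0, 0, 0], "twist": 0},
    {"jaw": 0, "travel": [0, 0, 0], "twist": 0},
    {"jaw": 0, "travel": [0, 0, 0], "twist": 0},
    {"jaw": 0, "travel": [0, 0, 0], "twist": 0},
  ],
)

```text
t: 11.32
eef_pos: [624.8, -269.8, 130.9]
tcp_rot: [3.138, 0.001, 2.37]
ft_force: [9.1, 8.3, 1.1]
opening: 0.147
grip_force: 29.9
```

```bash
python3 -c "
from h import *
print(brief(),state()['moment'])"
```

```text
(11.3167, array([ 624.8, -269.8,  130.9]), array([3.1381e+00, 1.4000e-03, 2.3705e+00]), array([9.1, 8.3, 1.1]), 0.147, 29.9, array([-0.51,  0.65,  1.5 ,  0.  ,  0.99, -1.31])) [ 1.43428513 -1.34368445 -0.20459801]
```

>>> drive_tool(
  targets=[
    {"jaw": 0, "travel": [0, 0.001, 0], "twist": 0.04},
    {"jaw": 0, "travel": [0, 0.0015, 0], "twist": 0.12},
    {"jaw": 0, "travel": [0, 0.0015, 0], "twist": 0.2},
    {"jaw": 0, "travel": [0, 0.0015, 0], "twist": 0.28},
    {"jaw": 0, "travel": [0, 0.0015, 0], "twist": 0.36},
    {"jaw": 0, "travel": [0, 0.0015, 0], "twist": 0.44},
    {"jaw": 0, "travel": [0, 0.0015, 0], "twist": 0.52},
    {"jaw": 0, "travel": [0, 0.0015, 0], "twist": 0.6},
  ],
)

```text
t: 11.98
eef_pos: [624.5, -269.9, 130.9]
tcp_rot: [3.141, 0.0, 1.767]
ft_force: [-0.2, 2.1, 3.2]
opening: 0.148
grip_force: 30.0
```

```bash
python3 -c "
from h import *
print(brief(),state()['moment'])"
```

```text
(11.9833, array([ 624.5, -269.9,  130.9]), array([3.1409e+00, 1.0000e-04, 1.7674e+00]), array([-0.2,  2.1,  3.2]), 0.148, 30.0, array([-0.51,  0.65,  1.5 ,  0.  ,  0.99, -0.7 ])) [0.24320565 0.02650305 0.27731539]
```

>>> drive_tool(
  targets=[
    {"jaw": 0, "travel": [0, 0, 0], "twist": 0.08},
    {"jaw": 0, "travel": [0, 0, 0], "twist": 0.16},
    {"jaw": 0, "travel": [0, 0, 0], "twist": 0.24},
    {"jaw": 0, "travel": [0, 0, 0], "twist": 0.32},
    {"jaw": 0, "travel": [0, 0, 0], "twist": 0.4},
    {"jaw": 0, "travel": [0, 0, 0], "twist": 0.48},
    {"jaw": 0, "travel": [0, 0, 0], "twist": 0.56},
    {"jaw": 0, "travel": [0, 0, 0], "twist": 0.62},
  ],
)

```text
t: 12.65
eef_pos: [624.2, -269.8, 130.9]
tcp_rot: [-3.141, -0.0, 1.147]
ft_force: [-1.3, 3.2, 3.7]
opening: 0.149
grip_force: 30.0
```

>>> drive_tool(
  targets=[
    {"jaw": 0, "travel": [0, 0, 0], "twist": 0},
    {"jaw": 0, "travel": [0, 0, 0], "twist": 0},
    {"jaw": 0, "travel": [0, 0, 0], "twist": 0},
    {"jaw": 0, "travel": [0, 0, 0], "twist": 0},
    {"jaw": 0, "travel": [0, 0, 0], "twist": 0},
    {"jaw": 0, "travel": [0, 0, 0], "twist": 0},
    {"jaw": 0, "travel": [0, 0, 0], "twist": 0},
    {"jaw": 0, "travel": [0, 0, 0], "twist": 0},
  ],
)

```text
t: 13.32
eef_pos: [624.2, -269.8, 130.9]
tcp_rot: [-3.141, -0.0, 1.153]
ft_force: [-3.8, 3.7, 5.8]
opening: 0.143
grip_force: 29.9
```

>>> drive_tool(
  targets=[
    {"jaw": 0, "travel": [0, 0, 0], "twist": 0},
    {"jaw": 0, "travel": [0, 0, 0], "twist": 0},
    {"jaw": 0, "travel": [0, 0, 0], "twist": 0},
    {"jaw": 0, "travel": [0, 0, 0], "twist": 0},
    {"jaw": 0, "travel": [0, 0, 0], "twist": 0},
    {"jaw": 0, "travel": [0, 0, 0], "twist": 0},
    {"jaw": 0, "travel": [0, 0, 0], "twist": 0},
    {"jaw": 0, "travel": [0, 0, 0], "twist": 0},
  ],
)

```text
t: 13.98
eef_pos: [624.2, -269.8, 130.9]
tcp_rot: [-3.141, -0.001, 1.153]
ft_force: [-2.4, 2.9, 6.2]
opening: 0.144
grip_force: 29.9
```

Run:
```python
from h import *
print(brief(),state()["moment"])
c=read_camera("wrist");np.save("pics/w6.npy",c,allow_pickle=True)
u=[];C=-np.array(c["R"]).T@np.array(c["t"]).ravel();print(C)
cv2.imwrite("pics/w6.png",cv2.resize(c["frame"][:320,60:460,::-1],None,fx=1.8,fy=1.8,interpolation=cv2.INTER_CUBIC))
```

```text
(13.9833, array([ 624.2, -269.8,  130.9]), array([-3.1414e+00, -5.0000e-04,  1.1530e+00]), array([-2.4,  2.9,  6.2]), 0.144, 29.9, array([-0.51,  0.65,  1.5 ,  0.  ,  0.99, -0.09])) [ 0.4488345   0.57827083 -0.12844308]
[ 655.03159921 -200.77259774  300.8386134 ]
```

View pics/w6.png

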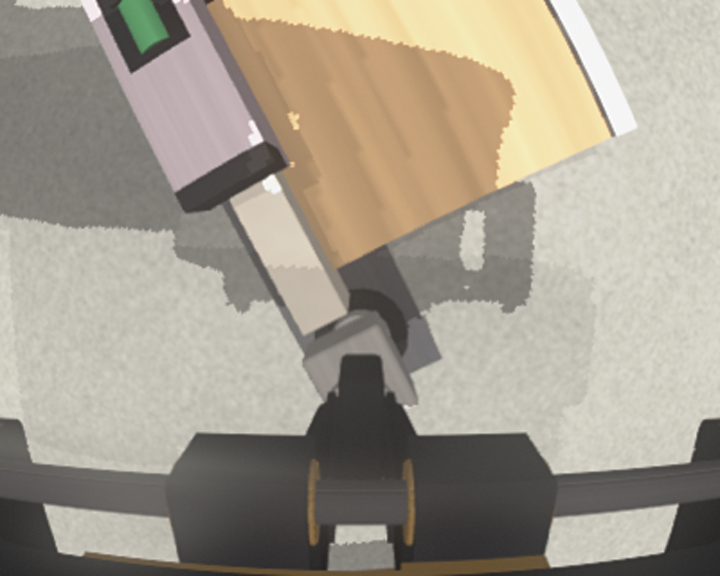

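>>> drive_tool(
  targets=[
    {"jaw": 0.5, "travel": [0, 0, 0], "twist": 0},
    {"jaw": 0.5, "travel": [0, 0, 0], "twist": 0},
    {"jaw": 0.5, "travel": [0, 0, 0], "twist": 0},
    {"jaw": 0.5, "travel": [0, 0, -0.02], "twist": 0},
    {"jaw": 0.5, "travel": [0, 0, -0.05], "twist": 0},
    {"jaw": 0.5, "travel": [0, 0, -0.08], "twist": 0},
    {"jaw": 0.5, "travel": [0, 0, -0.09], "twist": 0},
    {"jaw": 0.5, "travel": [0, 0, -0.09], "twist": 0},
  ],
)

```text
t: 14.7
eef_pos: [625.1, -270.7, 223.2]
tcp_rot: [3.137, 0.0, 1.151]
ft_force: [0.5, -0.7, 0.8]
opening: 0.495
grip_force: 0.0
```

```bash
cat >> h.py <<'E'
def projw(c,X):
    p=np.array(c["R"])@np.array(X,float)+np.array(c["t"]).ravel();r=np.hypot(p[0],p[1]);a=np.arctan2(r,p[2])
    return c["cx"]+c["fx"]*a*p[0]/r,c["cy"]+c["fy"]*a*p[1]/r
def profile(c,z=126,m=(613.0,-89.3),P=projw):
    "max and min brightness, redness across the vial, by place along it (mm from middle, + to hinge)"
    k=np.array([-0.0495,0.9988]);n=np.array([k[1],-k[0]]);f=cv2.GaussianBlur(c["frame"],(3,3),0).astype(np.float32)
    s=np.arange(-40,41,2.)
    o=[[np.mean([f[int(round(v)),int(round(u))] if 0<=v<384 and 0<=u<512 else np.zeros(3) for w in (-3,-1,1,3) for u,v in [P(c,[*(np.array(m)+k*q+n*w),z])]],0)][0] for q in s]
    return s,np.array(o)
E
python3 - <<'E'
from h import *
for n in("w4",):
    c=np.load(f"pics/{n}.npy",allow_pickle=True).item();s,o=profile(c);print([(int(a),int(r),int(g)) for a,(r,g,b) in zip(s,o)])
print(brief())
c=read_camera("wrist");np.save("pics/w7.npy",c,allow_pickle=True)
s,o=profile(c);print([(int(a),int(r),int(g)) for a,(r,g,b) in zip(s,o)])
E
```

```text
[(-40, 181, 165), (-38, 108, 100), (-36, 65, 63), (-34, 91, 139), (-32, 94, 147), (-30, 94, 147), (-28, 94, 147), (-26, 93, 147), (-24, 94, 147), (-22, 93, 147), (-20, 93, 147), (-18, 93, 147), (-16, 92, 147), (-14, 92, 147), (-12, 77, 108), (-10, 86, 132), (-8, 93, 149), (-6, 93, 149), (-4, 93, 149), (-2, 93, 149), (0, 93, 149), (2, 93, 149), (4, 111, 155), (6, 167, 173), (8, 199, 191), (10, 198, 186), (12, 183, 168), (14, 181, 168), (16, 169, 165), (18, 143, 157), (20, 100, 150), (22, 92, 149), (24, 92, 149), (26, 92, 149), (28, 92, 149), (30, 92, 149), (32, 92, 149), (34, 92, 149), (36, 75, 106), (38, 87, 81), (40, 174, 159)]
(14.7, array([ 625.1, -270.7,  223.2]), array([3.1367e+00, 4.0000e-04, 1.1513e+00]), array([ 0.5, -0.7,  0.8]), 0.495, 0.0, array([-0.51,  0.56,  1.4 ,  0.  ,  1.17, -0.09]))
[(-40, 191, 174), (-38, 184, 168), (-36, 91, 84), (-34, 70, 65), (-32, 82, 109), (-30, 99, 153), (-28, 99, 153), (-26, 99, 154), (-24, 98, 153), (-22, 100, 154), (-20, 99, 153), (-18, 99, 153), (-16, 96, 150), (-14, 97, 152), (-12, 97, 152), (-10, 89, 132), (-8, 75, 95), (-6, 97, 149), (-4, 141, 158), (-2, 174, 165), (0, 191, 175), (2, 189, 176), (4, 202, 186), (6, 224, 217), (8, 213, 214), (10, 193, 202), (12, 105, 156), (14, 92, 143), (16, 76, 98), (18, 91, 138), (20, 94, 150), (22, 95, 150), (24, 95, 151), (26, 94, 150), (28, 47, 75), (30, 23, 37), (32, 0, 0), (34, 0, 0), (36, 0, 0), (38, 0, 0), (40, 0, 0)]
```

The bubble now spans -4 to 11 mm, between lines at -8.6 and 16, so it is centred. Next I press on the level.

>>> drive_tool(
  targets=[
    {"jaw": 0, "travel": [0.02, -0.011, 0], "twist": -0.06},
    {"jaw": 0, "travel": [0.05, -0.026, 0], "twist": -0.14},
    {"jaw": 0, "travel": [0.08, -0.042, 0], "twist": -0.22},
    {"jaw": 0, "travel": [0.11, -0.058, 0], "twist": -0.3},
    {"jaw": 0, "travel": [0.14, -0.074, 0.01], "twist": -0.38},
    {"jaw": 0, "travel": [0.155, -0.082, 0.03], "twist": -0.44},
    {"jaw": 0, "travel": [0.161, -0.085, 0.05], "twist": -0.469},
    {"jaw": 0, "travel": [0.161, -0.085, 0.063], "twist": -0.469},
  ],
)

```text
t: 15.42
eef_pos: [610.8, -86.1, 153.9]
tcp_rot: [-3.138, -0.001, 1.624]
ft_force: [0.1, -0.5, 0.1]
opening: 0.023
grip_force: 0.0
```

>>> drive_tool(
  targets=[
    {"jaw": 0, "travel": [0, 0, 0.004], "twist": 0},
    {"jaw": 0, "travel": [0, 0, 0.01], "twist": 0},
    {"jaw": 0, "travel": [0, 0, 0.015], "twist": 0},
    {"jaw": 0, "travel": [0, 0, 0.018], "twist": 0},
    {"jaw": 0, "travel": [0, 0, 0.02], "twist": 0},
    {"jaw": 0, "travel": [0, 0, 0.02], "twist": 0},
    {"jaw": 0, "travel": [0, 0, 0.02], "twist": 0},
  ],
)

```text
t: 16.0
eef_pos: [612.4, -88.7, 137.7]
tcp_rot: [3.141, 0.0, 1.619]
ft_force: [-0.4, 0.1, -0.2]
opening: 0.01
grip_force: 0.0
```

>>> drive_tool(
  targets=[
    {"jaw": 0, "travel": [0, 0, 0.001], "twist": 0},
    {"jaw": 0, "travel": [0, 0, 0.002], "twist": 0},
    {"jaw": 0, "travel": [0, 0, 0.003], "twist": 0},
    {"jaw": 0, "travel": [0, 0, 0.003], "twist": 0},
  ],
)

```text
t: 16.33
eef_pos: [612.2, -88.4, 134.2]
tcp_rot: [-3.142, -0.0, 1.62]
ft_force: [-0.7, 0.2, 0.4]
opening: 0.004
grip_force: 0.0
```

>>> drive_tool(
  targets=[
    {"jaw": 0, "travel": [0, 0, 0.001], "twist": 0},
    {"jaw": 0, "travel": [0, 0, 0.002], "twist": 0},
    {"jaw": 0, "travel": [0, 0, 0.002], "twist": 0},
  ],
)

```text
t: 16.58
eef_pos: [612.2, -88.4, 132.1]
tcp_rot: [-3.141, -0.0, 1.62]
ft_force: [-0.7, 0.0, -0.2]
opening: 0.006
grip_force: 0.0
```

>>> drive_tool(
  targets=[
    {"jaw": 0, "travel": [0, 0, 0.001], "twist": 0},
    {"jaw": 0, "travel": [0, 0, 0.001], "twist": 0},
  ],
)

```text
t: 16.75
eef_pos: [612.3, -88.4, 131.2]
tcp_rot: [-3.141, -0.0, 1.62]
ft_force: [0.5, 0.1, 0.2]
opening: 0.004
grip_force: 0.0
```

>>> drive_tool(
  targets=[
    {"jaw": 0, "travel": [0, 0, 0.001], "twist": 0},
    {"jaw": 0, "travel": [0, 0, 0.001], "twist": 0},
  ],
)

```text
t: 16.92
eef_pos: [612.3, -88.4, 130.2]
tcp_rot: [-3.142, -0.0, 1.62]
ft_force: [-0.8, -0.1, 0.2]
opening: 0.002
grip_force: 0.0
```

>>> drive_tool(
  targets=[
    {"jaw": 0, "travel": [0, 0, 0.001], "twist": 0},
    {"jaw": 0, "travel": [0, 0, 0.001], "twist": 0},
  ],
)

```text
t: 17.08
eef_pos: [612.4, -88.5, 129.5]
tcp_rot: [3.141, -0.0, 1.62]
ft_force: [-0.9, 0.7, 3.3]
opening: 0.0
grip_force: 1.4
```

>>> drive_tool(
  targets=[
    {"jaw": 0, "travel": [0, 0, 0.0007], "twist": 0},
    {"jaw": 0, "travel": [0, 0, 0.0007], "twist": 0},
  ],
)

```text
t: 17.25
eef_pos: [612.4, -88.5, 129.5]
tcp_rot: [3.141, 0.0, 1.62]
ft_force: [-2.6, 1.1, 8.0]
opening: 0.006
grip_force: 4.4
```

>>> drive_tool(
  targets=[
    {"jaw": 0, "travel": [0, 0, 0], "twist": 0},
    {"jaw": 0, "travel": [0, 0, 0], "twist": 0},
    {"jaw": 0, "travel": [0, 0, 0], "twist": 0},
    {"jaw": 0, "travel": [0, 0, 0], "twist": 0},
    {"jaw": 0, "travel": [0, 0, 0], "twist": 0},
    {"jaw": 0, "travel": [0, 0, 0], "twist": 0},
    {"jaw": 0, "travel": [0, 0, 0], "twist": 0},
    {"jaw": 0, "travel": [0, 0, 0], "twist": 0},
  ],
)

```text
t: 17.92
eef_pos: [612.4, -88.4, 129.5]
tcp_rot: [3.141, 0.0, 1.62]
ft_force: [-2.8, 1.1, 7.7]
opening: 0.002
grip_force: 4.3
```

>>> drive_tool(
  targets=[
    {"jaw": 0, "travel": [0, 0, 0], "twist": 0},
    {"jaw": 0, "travel": [0, 0, 0], "twist": 0},
    {"jaw": 0, "travel": [0, 0, 0], "twist": 0},
    {"jaw": 0, "travel": [0, 0, 0], "twist": 0},
    {"jaw": 0, "travel": [0, 0, 0], "twist": 0},
    {"jaw": 0, "travel": [0, 0, 0], "twist": 0},
    {"jaw": 0, "travel": [0, 0, 0], "twist": 0},
    {"jaw": 0, "travel": [0, 0, 0], "twist": 0},
  ],
)

```text
t: 18.58
eef_pos: [612.4, -88.5, 129.5]
tcp_rot: [3.141, 0.0, 1.62]
ft_force: [-3.0, 1.7, 9.0]
opening: 0.006
grip_force: 4.3
```

Run:
```python
from h import *
print(brief())
c=read_camera("wrist");np.save("pics/w8.npy",c,allow_pickle=True)
s,o=profile(c,131);print([(int(a),int(r),int(g)) for a,(r,g,b) in zip(s,o)])
w=cv2.resize(c["frame"][100:384,140:380,::-1],None,fx=1.8,fy=1.8,interpolation=cv2.INTER_CUBIC)
t=read_camera("scene");q=cv2.convertScaleAbs(cv2.resize(t["frame"][200:280,170:320,::-1],None,fx=2.4,fy=2.4,interpolation=cv2.INTER_CUBIC),alpha=1.4)
q=cv2.copyMakeBorder(q,0,w.shape[0]-q.shape[0],0,0,cv2.BORDER_CONSTANT)
cv2.imwrite("pics/w8.png",np.hstack([w,q]))
```

```text
(18.5833, array([612.4, -88.5, 129.5]), array([3.1407e+00, 2.0000e-04, 1.6198e+00]), array([-3. ,  1.7,  9. ]), 0.006, 4.3, array([-0.25,  0.57,  1.66,  0.  ,  0.9 , -0.3 ]))
[(-40, 97, 82), (-38, 98, 82), (-36, 96, 82), (-34, 98, 83), (-32, 95, 81), (-30, 93, 80), (-28, 92, 78), (-26, 94, 79), (-24, 90, 76), (-22, 88, 78), (-20, 87, 78), (-18, 83, 72), (-16, 78, 69), (-14, 68, 62), (-12, 55, 52), (-10, 54, 52), (-8, 54, 52), (-6, 56, 52), (-4, 55, 51), (-2, 55, 51), (0, 55, 52), (2, 55, 51), (4, 56, 52), (6, 56, 53), (8, 56, 54), (10, 65, 84), (12, 77, 113), (14, 74, 103), (16, 93, 148), (18, 93, 149), (20, 94, 149), (22, 94, 149), (24, 95, 150), (26, 95, 150), (28, 96, 151), (30, 96, 151), (32, 97, 152), (34, 98, 152), (36, 87, 127), (38, 66, 62), (40, 92, 85)]
```

View pics/w8.png

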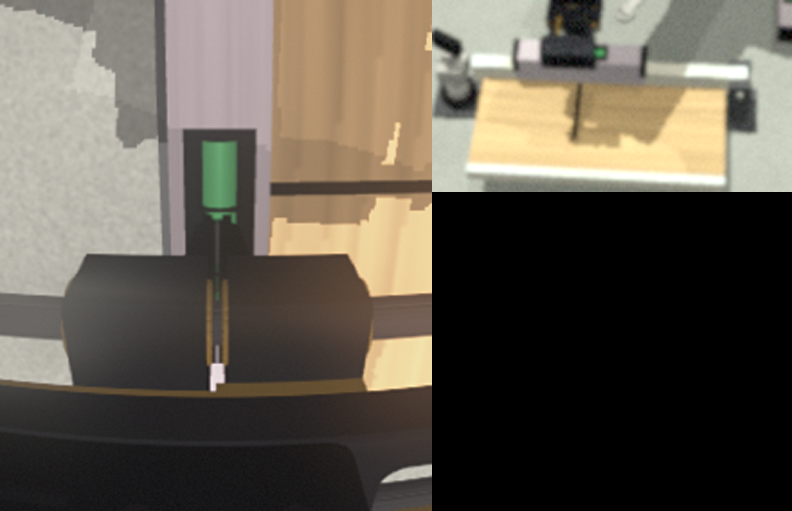

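The level sits at the mark under the fingers. No bubble shows beyond the hinge-side line at about (219,212), and the push is steady at 8–9 N.

```bash
python3 -c "
from h import *
print(job_done())"
```

```text
the job is handed in; nothing more can be done
None
```

I handed the job in at about 19 s, with the arm still pressing at 8–9 N: the level is on the rail about 0.5 mm from the mark, and the bubble measured centred just before the press, but the fingers hid it during the press.

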